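Lift the retaining bar off the tool cradle and take out the brass brush

ROBOT

A 6-joint arm with a two-finger parallel gripper is mounted at the origin on a cart in front of the work surface, level with it; the furniture and walls round the work are solid. World frame = base frame: x ahead of the robot, y to its left, z up, the work surface at z = 0. Lengths are in m, angles in degrees, forces in N, time in s.
With the tool pointing down it reaches from about 0.4 to 0.825 m from the base axis. Payload 7 kg.
Tool frame: the origin (TCP) lies on the centre line of the jaws, within the pads' length; the fingertips stand 8 mm ahead of it and the grasp point (between the pads) lies 11 mm behind it; z points along the fingers, y is the line along which they close (so a half turn about z gives the same grasp; the last joint's range is limited). The gripper opens to 88 mm and grips with 3 to 60 N. Pads are 19 mm wide; open, the fingers measure 130 mm over their backs; the gripper's body (78 mm by 193 mm) begins 47 mm behind the grasp point.
Start: joints at [87.095, 20.546, 0.682, 0, -70.136, -16.507], TCP at [0.224, 0.637, 0.201] pointing down, gripper open.
Joint ranges: [-176.03, 176.03], [-82.01, 121.73], [-58.28, 71.71], [-173.87, 95.51], [-174.79, -0.11], [-173.66, 173.66]. Speed limits (degrees/s): [136.94, 136.94, 172.46, 180, 180, 180].

INTERFACE

Orientations are given as [roll, pitch, yaw] about the fixed x, y, z axes, in that order (R = Rz(yaw) Ry(pitch) Rx(roll)).
In Python, from plant import ctrl, vision gives the robot as it stands. The module is installed in compiled form; this text tells all that it offers.
- The arm moves only by the tool move_arm, never from a script. Its argument "moves" is one flat list of numbers, 7 for each row, row after row: the finger opening in cm, from 0 to 8.76, then the shift along the tool's x, y, z in cm, then the turn, a rotation vector about the tool's x, y, z in rad. A call has 1 to 8 rows; each row shifts and turns the commanded pose from where the row before left it, along the tool's axes as they then stand; what a row does not reach is not made up. A row lasts 1/10 s, in which the tool goes at most 50 mm and 8.59 degrees, less where a joint would pass 70% of its speed; a pose out of reach is approached as far as the arm can. A call with a gripper value outside its range is refused whole. The fingers move at their own pace and stop on an object; the grip force is fixed at half the most. Time passes only in rows, so rows that do not move let the fingers close. It gives the time, the measured TCP pose, the force, the opening and the grip force at its end, in the units of the state.
- ctrl.get_obs(): the state, without advancing time (a new reading comes with each control period).
- vision.snapshot(name): name is "side" or "top" or "wrist"; returns (picture, depth): 384x512x3 uint8, red, green, blue; 384x512 float32, m along the optical axis (not along the pixel's ray), 0 where there is no reading.
- vision.camera_model(name): a dict with "vertical_fov" (degrees; the focal length in pixels is half the picture's height over the tangent of half this angle, whatever the lens; pixels are square), "cx", "cy" (the principal point, pixels), "cam_to_world" (4x4, takes a point from camera to world coordinates). Camera axes: x right, y down, z forward; pixel columns grow to the right and rows downward; lengths in m; the calibration is good to about 2 mm. The wrist camera is an equidistant fisheye: a pixel r from the principal point sees the ray r / f radians off the axis. A picture is of the moment at which its call begins: read the wrist's pose just before it. camera_model takes no time and is no camera call; for the wrist camera it gives the pose at the moment of the call.
- ctrl.close_job(): hands the job in; it is judged then, once.
The state is a dict: "clock": time; "joint_pos": joint angles; "qvel": joint speeds; "tau": joint torques, N m; "tool_pos": TCP position; "orientation": TCP orientation; "force": force on the tool from outside, world axes, zero at the start; "moment": the same for the moment, N m; "opening": finger opening in m; "gripper_force": force on a finger pad.
Only numpy, scipy, OpenCV 4.12 (cv2) and the standard library are available. Lean on these libraries where they do the work, as an engineer would, in place of code of your own. Each camera call takes 0.05 s, during which the arm holds its last target. There are 200 camera calls.

TASK

Lift the retaining bar with the red grip out of its two open brackets and lay it flat, grip upward, lengthwise along the middle of the black rubber mat. Then take the wooden-handled brass brush out of the green tool cradle and lay it flat on the middle of the pale job card. Leave the other two tools in their slots, and let go of everything.

Things in the scene. Friction and masses are not known exactly. Their poses are not given: they have to be found in the camera images.
- cradle: Fixed tool cradle: green base 178 x 104 x 8 mm. Frame on the bench, x along the bar, y along the tools (handle ends at +y); the base spans y = -60 to +44 mm. Black notched rails (10 mm thick, along x, at y = -32 and +32 mm) carry a tool in each slot, x = -53, 0, +53 mm, in any order, undersides 24 mm over the bench; teeth rise to 33 mm. Between the rails are only the tools.
- bar: Loose bar, 150 g: flat aluminium 190 x 18 x 8 mm (x, y, z) with a red grip block in the middle, 40 x 16 mm (x, y), 8 to 42 mm above the underside. Origin at the underside's centre, z up through the grip. At first it lies in the brackets, underside 50 mm above the bench, 3 mm or more clear of the tools; 20 mm straight up frees it.
- brass_brush: Loose brass bristle brush with wooden handle, 135 mm long (y), 21 mm wide and high, 40 g. Origin at mid-length on its underside. The wood runs from y = -18 to +68 mm; brass band and bristles are at negative y. Its origin starts at cradle y = -22 mm, so the wood at its own y = +22 mm is free between the rails.
- handpiece: Loose black handpiece, 129 mm long (y), 23 mm wide and high, lying in another slot of the cradle; origin at the middle of its length, on its underside. To be left there.
- needle_file_d: Loose needle file with a slim black grip, 172 mm long (y), 10 mm thick, lying in another slot of the cradle; origin at the middle of its length, on its underside. To be left there.
- mat: Fixed black rubber mat lying on the bench, 100 x 200 x 6 mm (x, y, z), origin at the centre of its underside, y along its length.
- job_card: Fixed pale job card in a stiff sleeve lying on the bench, 125 x 150 mm (x, y), top 8 mm above the bench, origin at the centre of its underside. Mat and card may have changed places.
- bracket_a (a point): Middle of the slot floor of the steel bracket at the cradle's - x end (cradle x = -82 mm, y = -40 mm), 50 mm above the bench. Slot open upward, 24 mm wide; bracket 10 x 34 mm (x, y), its two prongs rise to 64 mm above the bench.
- bracket_b (a point): Middle of the slot floor of the steel bracket at the cradle's + x end (cradle x = +82 mm, y = -40 mm), 50 mm above the bench. Slot open upward, 24 mm wide; bracket 10 x 34 mm (x, y), its two prongs rise to 64 mm above the bench.

How it is judged (in metres and radians):
On the way, in this order (a step that is already met when the one before it is completed fails the run):
1. the bar lies along the mat while the brush is still in the cradle (x of bar in the frame of mat between -0.04 and 0.04 m and y of bar in the frame of mat between -0.04 and 0.04 m and z of bar in the frame of mat between 0.002 and 0.012 m and angle between the x axis of bar and the y axis of mat, either way round below 0.262 rad and angle between bar's own z axis and vertical below 0.175 rad and contact force between bar and mat above 0.1 N and linear speed of bar below 0.02 m/s and contact force between bar and the fingers below 0.05 N and distance of brass_brush from where it was at the start of the episode below 0.025 m), for 0.2 s.
2. the brush lies on the job card (x of brass_brush in the frame of job_card between -0.045 and 0.045 m and y of brass_brush in the frame of job_card between -0.045 and 0.045 m and z of brass_brush in the frame of job_card between 0 and 0.035 m and angle between brass_brush's own y axis and vertical between 1.396 and 1.746 rad and contact force between brass_brush and job_card above 0.05 N and linear speed of brass_brush below 0.02 m/s and contact force between brass_brush and the fingers below 0.05 N), for 0.2 s.
At the end, for the whole second after the job is handed in: Bar on the mat, grip up within 10 degrees, centre within 40 mm of the mat's along both axes, parallel to its length within 15 degrees; brush on the card, level within 10 degrees, middle within 45 mm of the card's along both axes; both released, at rest; other tools within 20 mm of their start (all of step 2 and x of bar in the frame of mat between -0.04 and 0.04 m and y of bar in the frame of mat between -0.04 and 0.04 m and z of bar in the frame of mat between 0.002 and 0.012 m and angle between the x axis of bar and the y axis of mat, either way round below 0.262 rad and angle between bar's own z axis and vertical below 0.175 rad and contact force between bar and mat above 0.1 N and linear speed of bar below 0.02 m/s and contact force between bar and the fingers below 0.05 N); the robot touches nothing.
It fails at once if the handpiece is moved more than 20 mm (distance of handpiece from where it was at the start of the episode above 0.02 m).
It fails at once if the needle file is moved more than 20 mm (distance of needle_file_d from where it was at the start of the episode above 0.02 m).
It also fails if it takes over 48 s, if anything falls off the work surface, if the arm or the gripper's body presses on something with over 40 N, if the wrist force passes 120 N, or if a joint passes its speed limit or range.

## Working session

There is one attempt and no reset: what is moved stays moved. The work goes in short steps, Python scripts to look and compute and a tool call to move; the robot and the scene stay as the last step left them, time stands still between calls to the robot, and variables do not carry over. Pictures are saved under pics/ and viewed, at most 10 in all, crops included, and the job is handed in when it is done.

Besides the shell and the picture viewer there is one more tool, called in YAML: its name, and indented under it one key for each argument. move_arm: Moves the arm, as the interface text tells. Its arguments: {"type":"object","properties":{"moves":{"type":"array"}},"required":["moves"]}

```bash
mkdir -p pics; cat > h.py <<'E'
import numpy as np, cv2
from plant import ctrl, vision
def snap(n,f=None):
    m=vision.camera_model(n); p,d=vision.snapshot(n)
    if f: cv2.imwrite('pics/'+f,p[:,:,::-1])
    return p,d,m
def cloud(d,m):
    h,w=d.shape; f=h/2/np.tan(np.radians(m['vertical_fov'])/2)
    u,v=np.meshgrid(np.arange(w),np.arange(h))
    P=np.stack([(u-m['cx'])/f*d,(v-m['cy'])/f*d,d],-1); T=np.array(m['cam_to_world'])
    return P@T[:3,:3].T+T[:3,3]
E
python3 - <<'E'
from h import *
for n in('top','side'):
    p,d,m=snap(n,n+'0.png'); np.savez(n+'0.npz',p=p,d=d,P=cloud(d,m)); print(n,m)
o=ctrl.get_obs(); print(o)
E
```

```text
top {'vertical_fov': 52.09867045017621, 'cx': 251.23865915579978, 'cy': 190.62823775925568, 'cam_to_world': array([[-0.00358742, -0.99479405,  0.10184268,  0.35958129],
       [-0.99998663,  0.00318945, -0.00407024,  0.12121892],
       [ 0.00372423, -0.10185592, -0.99479219,  0.91666681],
       [ 0.        ,  0.        ,  0.        ,  1.        ]])}
side {'vertical_fov': 44.20099171148338, 'cx': 243.6582069722117, 'cy': 193.93165735353384, 'cam_to_world': array([[ 0.99964023,  0.02565551, -0.00782358,  0.47020147],
       [ 0.02054122, -0.54470679,  0.83837496, -0.63298657],
       [ 0.01724738, -0.83823404, -0.54503782,  0.55912931],
       [ 0.        ,  0.        ,  0.        ,  1.        ]])}
{'clock': 0.1, 'joint_pos': array([ 8.70964908e+01,  2.05876853e+01,  6.41009014e-01, -1.83941336e-02,
       -7.01356157e+01, -1.65093041e+01]), 'qvel': array([-0.00978048, -0.05815168,  0.21305653,  0.03989615, -0.00205597,
        0.02481638]), 'tau': array([-3.12265642e-03, -5.84164524e+01,  2.93751258e+01,  7.01561540e+00,
        1.01172575e-02, -5.90204877e-05]), 'tool_pos': array([0.22419202, 0.63619622, 0.20062542]), 'orientation': array([ 1.79916186e+02, -6.80739301e-03, -1.94190710e+01]), 'force': array([-0.49968694, -0.99334736, -0.21636808]), 'moment': array([-0.00542406,  0.05821935,  0.03728143]), 'gripper_force': 0.0, 'opening': 0.0876125434003489}
```

View pics/top0.png

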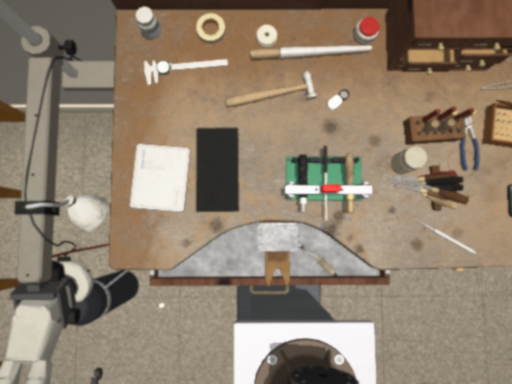

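View pics/side0.png

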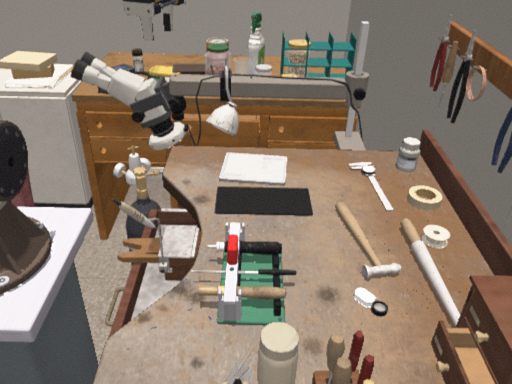

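The top view shows the cradle at about (325,178), with the bar (white) along row 189 and its red grip at (331,189). The tools from left to right are handpiece (303), file (325) and brush (350,182), handles pointing up the image. The mat is at (217,169) and the card at (160,178). The side view agrees.

```bash
cat > m.py <<'E'
from h import *
def rect(P,mask,lbl):
    # largest blob -> world points -> minAreaRect
    n,L,s,_=cv2.connectedComponentsWithStats(mask.astype(np.uint8)); i=1+s[1:,4].argmax(); M=L==i
    X=P[M]; r=cv2.minAreaRect((X[:,:2]*1000).astype(np.float32))
    box=cv2.boxPoints(r); e=box[1]-box[0]; e2=box[2]-box[1]; l=e if np.hypot(*e)>np.hypot(*e2) else e2
    print(lbl,s[i],'mean',X.mean(0).round(4),'rect c',np.round(r[0],1),'size',np.round(r[1],1),'long axis deg',round(np.degrees(np.arctan2(l[1],l[0]))%180,1),'z med',np.median(X[:,2]).round(4)); return M
E
python3 - <<'E'
from m import *
for n in('top','side'):
    z=np.load(n+'0.npz');p,P,d=z['p'],z['P'],z['d']; H=cv2.cvtColor(p,cv2.COLOR_RGB2HSV).astype(int);h,s,v=H[...,0],H[...,1],H[...,2]
    ok=d>0; v0,v1,u0,u1=(100,240,110,400) if n=='top' else (140,340,170,330)
    roi=np.zeros_like(ok); roi[v0:v1,u0:u1]=1; ok&=roi
    X,Y,Z=P[...,0],P[...,1],P[...,2]
    print(n)
    cen=(abs(X-.38)<.2)&(Y<.15)
    rect(P,ok&((h<8)|(h>172))&(s>150)&(v>90)&(Z>.04),'red')
    rect(P,ok&(s<50)&(v>150)&(Z>.045)&(Z<.075)&(Y<.2),'bar')
    rect(P,ok&(h>60)&(h<95)&(s>80),'green')
    rect(P,ok&(v<45)&(Z<.02)&(Y>.1),'mat')
    rect(P,ok&(s<50)&(v>150)&(Z<.03)&(Y>.1),'card')
    rect(P,ok&(h>8)&(h<25)&(s>80)&(v>80)&(Z>.033)&(Z<.06),'wood')
z=np.load('top0.npz');P=z['P']
for v,u in((169,350),(195,350),(178,350),(165,303),(175,325),(189,300),(189,360),(189,331),(120,215)): print(v,u,P[v,u].round(4),z['p'][v,u])
E
```

```text
top
red [322 185  19   7 122] mean [ 0.4492 -0.0495  0.0916] rect c [449.1 -50.9] size [37.9 12.8] long axis deg 89.6 z med 0.0922
bar [286 181  35  17 339] mean [0.4507 0.0073 0.0585] rect c [450.6   3.9] size [75.1 33.7] long axis deg 89.3 z med 0.0586
green [307 162  17  22 349] mean [ 0.4944 -0.0306  0.0107] rect c [492.  -29.2] size [43.1 52.9] long axis deg 179.4 z med 0.0087
mat [ 198  130   39   80 2318] mean [0.5028 0.1979 0.0068] rect c [503.8 197.1] size [ 88.5 187.6] long axis deg 179.9 z med 0.0068
card [ 130  144   60   69 3544] mean [0.4836 0.3299 0.0091] rect c [485.5 332.1] size [129.6 156.3] long axis deg 175.2 z med 0.0093
wood [345 154   8  30 192] mean [ 0.4992 -0.1026  0.0428] rect c [ 498.7 -103.1] size [14.7 67.1] long axis deg 179.9 z med 0.043
side
red [227 235  11  29 276] mean [ 0.4482 -0.0629  0.0859] rect c [447.4 -38.5] size [16.  70.7] long axis deg 92.9 z med 0.0911
bar [221 262  18  41 472] mean [ 0.4481 -0.1124  0.0595] rect c [ 446.4 -106.3] size [24.9 84.8] long axis deg 93.1 z med 0.06
green [218 298  67  27 938] mean [ 0.4915 -0.1204  0.0099] re
[... 182 characters left out ...]
9.4 z med -0.02
card [ 216  152   72   31 1768] mean [0.4838 0.3251 0.0111] rect c [481.9 330.9] size [128.8 156.4] long axis deg 174.4 z med 0.0112
wood [242 287  44  11 290] mean [ 0.4982 -0.1093  0.0428] rect c [ 498.6 -108.7] size [65.3 14.6] long axis deg 3.5 z med 0.0436
169 350 [ 0.4969 -0.1042  0.0455] [168 143 109]
195 350 [ 0.4384 -0.1027  0.0445] [247 227 162]
178 350 [ 0.4767 -0.104   0.0437] [173 147 111]
165 303 [0.5059 0.0015 0.0473] [50 48 46]
175 325 [ 0.4857 -0.0508  0.0298] [199 201 187]
189 300 [0.4505 0.0108 0.0604] [252 252 253]
189 360 [ 0.4504 -0.1218  0.0575] [252 250 251]
189 331 [ 0.4468 -0.0504  0.0932] [249  81  73]
120 215 [ 0.624   0.2036 -0.0022] [180 152 121]
```

```bash
python3 - <<'E'
from h import *
A=[]
for n in('top','side'):
    z=np.load(n+'0.npz'); A.append(z['P'][z['d']>0.05])
A=np.concatenate(A); xs=np.arange(.06,.74,.04); ys=np.arange(.82,-.3,-.04)
G=np.full((len(xs),len(ys)),-99); G2=np.full_like(G,-99)
for i,x in enumerate(xs):
    for j,y in enumerate(ys):
        q=A[(abs(A[:,0]-x)<.02)&(abs(A[:,1]-y)<.02)&(A[:,2]>-.05)]
        if len(q): G[i,j]=100*q[:,2].max(); G2[i,j]=100*np.percentile(q[:,2],10)
for N,g in(('max',G),('p10',G2)):
  print(N);print('      '+' '.join(f'{int(round(y*100)):3d}' for y in ys))
  for i in reversed(range(len(xs))): print(f'{xs[i]:.2f}: '+' '.join('  .' if k==-99 else f'{k:3d}' for k in g[i]))
p,d,m=snap('wrist','w0.png'); print(m)
E
```

```text
max
       82  78  74  70  66  62  58  54  50  46  42  38  34  30  26  22  18  14  10   6   2  -2  -6 -10 -14 -18 -22 -26
0.70:   .   .   .   .   .   .  16  16  15   0   0   0   1   0   0   0   0   2   2   2   2   2   0   1   0   0  11  11
0.66:   .   .   .   .   .   .  14  15  14   0   0   0   0   0   0   0   2   2   2   2   0   2   1   1   0   0   0   0
0.62:   .   .   .   .   .   .  14  15  14   0   0   0   0   0   0   0   1   0   0   0   0   0   0   0   0   0   0  13
0.58:   .   .   .   .   .   .  14  15  14   0   0   1   1   0   1   1   1   1   0   0   0   0   0   0   0   0   0  13
0.54:   .   .   .   .   .   .  14  15  13   0   0   1   1   1   1   1   1   1   1   1   4   4   3   4   3   0   9   9
0.50:   .   .   .   .   .   .  15  15  12   0   0   1   1   1   1   1   1   1   1   1   5   5   3   4   3   0   9   9
0.46:   .   .   .   .   .   .  15  15  12   7   0   1   1   1   1   1   1   1   1   6   8   9   9   6   6   1   3   6
0.42:   .   .   .   .   .   .  15  18  18   9   7   1   1   1   1   1   1   1   1   2   6   4   6   6   6   0   0   2
0.38:   .   .   .   .   .   .  15 
[... 2804 characters left out ...]
14:   .   .   .   .   .   .  14  14   9   .   .   .   .   .   .   .   .  -1  -1  -1  -1  -1  -1  -1  -1  -2   .   .
0.10:   .   .   .   .   .   .  13  13  12   .   .   .   .   .   .   .   .   0   0   0   1   1   0   0   0  -2   .   .
0.06:   .   .   .   .   .   .  15  17  14   .   .   .   .   .   .   .   .   0   0   1   2   3   1   0   0   0   .   .
{'vertical_fov': 65.70646984690485, 'cx': 257.7011998832416, 'cy': 195.18462120981377, 'cam_to_world': array([[-0.3325044 , -0.91240845, -0.23864543,  0.28878137],
       [-0.94309932,  0.32225162,  0.08196078,  0.61405552],
       [ 0.00212217,  0.25231866, -0.96764187,  0.38301312],
       [ 0.        ,  0.        ,  0.        ,  1.        ]])}
```

View pics/w0.png

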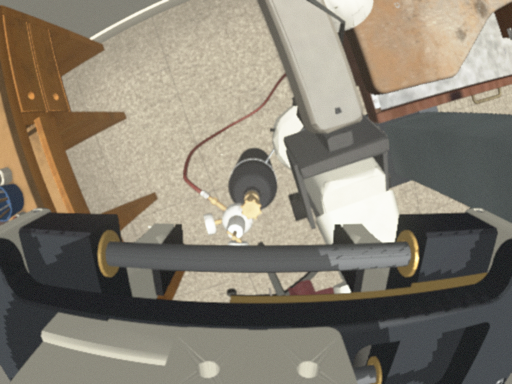

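The wrist view shows the floor and the microscope boom under the gripper, nothing I need for measuring. The boom is at most 19 cm high and the lamp 18 cm, so I lift to z = 0.30 before sweeping over them.

move_arm:
  moves: [8.7, 0, 0, -5, 0, 0, 0, 8.7, 0, 0, -5, 0, 0, 0, 8.7, 3.9, 2.5, 0, 0, 0, 0, 8.7, 3.9, 2.5, 0, 0, 0, 0, 8.7, 3.9, 2.5, 0, 0, 0, 0, 8.7, 3.9, 2.5, 0, 0, 0, 0, 8.7, 3.9, 2.5, 0, 0, 0, 0, 8.7, 3.9, 2.5, 0, 0, 0, 0]

```text
clock: 0.95
tool_pos: [0.3959, 0.4156, 0.3014]
orientation: [180.0, 0.0, -19.4]
force: [0.5, -0.4, -0.3]
opening: 0.0871
gripper_force: 0.0
```

```bash
python3 - <<'E'
from h import *
A=np.concatenate([(lambda z:z['P'][z['d']>.05])(np.load(n+'0.npz')) for n in('top','side')])
def ext(n,x0,x1,y0,y1,z0):
    q=A[(A[:,0]>x0)&(A[:,0]<x1)&(A[:,1]>y0)&(A[:,1]<y1)&(A[:,2]>z0)]; print(n,len(q),np.percentile(q,[1,50,99],axis=0).round(3).tolist())
ext('jar',.44,.6,-.3,-.17,.05); ext('rod',.2,.4,-.1,.05,.06); ext('lamp',.36,.5,.38,.5,.04)
print({k:v for k,v in ctrl.get_obs().items() if k in('clock','tool_pos','orientation')})
E
```

```text
jar 3788 [[0.448, -0.299, 0.051], [0.522, -0.255, 0.09], [0.599, -0.211, 0.131]]
rod 642 [[0.27, -0.047, 0.066], [0.295, -0.028, 0.124], [0.323, 0.009, 0.163]]
lamp 1932 [[0.363, 0.434, 0.044], [0.409, 0.465, 0.08], [0.44, 0.499, 0.15]]
{'clock': 0.95, 'tool_pos': array([0.39586623, 0.41562429, 0.30143598]), 'orientation': array([ 1.79998093e+02,  5.79459302e-03, -1.93940402e+01])}
```

```bash
cat >> h.py <<'E'
def plan(xyz,psi,step=4.5):
    "shift/turn rows (tool axes, cm/rad) from the present pose to xyz, yaw psi, tool kept down"
    o=ctrl.get_obs(); p=np.array(o['tool_pos']); y=o['orientation'][2]
    D=(np.array(xyz)-p)*100; dy=(psi-y+180)%360-180
    n=int(max(np.ceil(np.linalg.norm(D)/step),np.ceil(abs(dy)/8.3),1)); print(n,'rows')
    for k in range(n):
        a=np.radians(y+dy*k/n); c,s=np.cos(a),np.sin(a); d=D/n
        print(np.round([c*d[0]+s*d[1],s*d[0]-c*d[1],-d[2]],2).tolist(),round(-np.radians(dy/n),3))
E
python3 -c "
from h import *
plan([.449,-.0505,.15],-90)"
```

```text
11 rows
[1.86, 3.84, 1.38] 0.112
[2.28, 3.6, 1.38] 0.112
[2.67, 3.33, 1.38] 0.112
[3.02, 3.01, 1.38] 0.112
[3.34, 2.65, 1.38] 0.112
[3.62, 2.26, 1.38] 0.112
[3.85, 1.84, 1.38] 0.112
[4.03, 1.4, 1.38] 0.112
[4.16, 0.94, 1.38] 0.112
[4.24, 0.47, 1.38] 0.112
[4.26, -0.01, 1.38] 0.112
```

move_arm:
  moves: [8.7, 1.9, 3.8, 1.4, 0, 0, 0.112, 8.7, 2.3, 3.6, 1.4, 0, 0, 0.112, 8.7, 2.7, 3.3, 1.4, 0, 0, 0.112, 8.7, 3.0, 3.0, 1.4, 0, 0, 0.112, 8.7, 3.3, 2.7, 1.4, 0, 0, 0.112, 8.7, 3.6, 2.3, 1.4, 0, 0, 0.112, 8.7, 3.8, 1.8, 1.4, 0, 0, 0.112, 8.7, 4.0, 1.4, 1.4, 0, 0, 0.112]

```text
clock: 1.75
tool_pos: [0.4333, 0.0779, 0.1891]
orientation: [-180.0, 0.0, -71.0]
force: [1.1, -0.0, -0.4]
opening: 0.0875
gripper_force: 0.0
```

move_arm:
  moves: [8.7, 4.2, 0.9, 1.4, 0, 0, 0.112, 8.7, 4.2, 0.5, 1.4, 0, 0, 0.112, 8.7, 4.3, 0, 1.4, 0, 0, 0.112, 8.7, 0, 0, 0, 0, 0, 0, 8.7, 0, 0, 0, 0, 0, 0]

```text
clock: 2.25
tool_pos: [0.4479, -0.0491, 0.147]
orientation: [179.9, -0.0, -90.1]
force: [-0.2, 0.3, 0.1]
opening: 0.0865
gripper_force: 0.0
```

```bash
python3 -c "
from m import *
plan([.449,-.0505,.07],-90)
p,d,m=snap('wrist','w1.png')
H=cv2.cvtColor(p,cv2.COLOR_RGB2HSV).astype(int);h,s,v=H[...,0],H[...,1],H[...,2]
M=(((h<8)|(h>172))&(s>150)&(v>90)).astype(np.uint8)
n,L,S,C=cv2.connectedComponentsWithStats(M)
for i in range(1,n):
  if S[i,4]>100: print(S[i],C[i])
f=192/np.tan(np.radians(m['vertical_fov'])/2);T=m['cam_to_world']
i=1+S[1:,4].argmax(); vs,us=np.nonzero(L==i)
def ray(u,v,z):
  a=np.array([u-m['cx'],v-m['cy']]);r=np.hypot(*a);th=r/f;k=np.r_[a/r*np.sin(th),np.cos(th)]; k=T[:3,:3]@k; o=T[:3,3]; return o+k*(z-o[2])/k[2]
R=cv2.minAreaRect(np.stack([us,vs],1).astype(np.float32))
W=np.array([ray(*c,.092) for c in cv2.boxPoints(R)]);print(W.round(4),W.mean(0),ray(*C[i],.092))
print(ctrl.get_obs()['tool_pos'])
"
```

```text
2 rows
[0.07, -0.06, 3.85] -0.001
[0.07, -0.06, 3.85] -0.001
[249 176  18  44 662] [257.59969789 199.30664653]
[[ 0.4554 -0.0711  0.092 ]
 [ 0.4416 -0.071   0.092 ]
 [ 0.4414 -0.0341  0.092 ]
 [ 0.4558 -0.0342  0.092 ]] [ 0.44857147 -0.05258337  0.092     ] [ 0.448492   -0.05139318  0.092     ]
[ 0.44823336 -0.04819882  0.14746494]
```

View pics/w1.png

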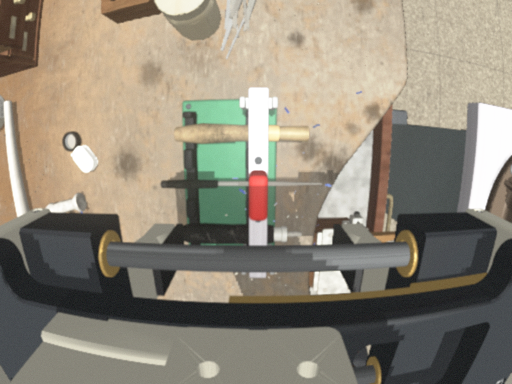

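The wrist view shows the red grip at (258,197), in line with the jaws; the measurements agree within 2 mm. I descend and grip.

move_arm:
  moves: [8.7, 0.2, -0.1, 3, 0, 0, 0, 8.7, 0.1, 0, 3, 0, 0, 0, 8.7, 0, 0, 1.7, 0, 0, 0, 0, 0, 0, 0, 0, 0, 0, 0, 0, 0, 0, 0, 0, 0, 0, 0, 0, 0, 0, 0, 0, 0, 0, 0, 0, 0, 0, 0, 0, 0, 0, 0, 0, 0, 0]

```text
clock: 3.1
tool_pos: [0.4499, -0.0506, 0.0713]
orientation: [-179.9, 0.0, -90.0]
force: [-0.4, 1.0, -0.5]
opening: 0.0527
gripper_force: 0.0
```

move_arm:
  moves: [0, 0, 0, 0, 0, 0, 0, 0, 0, 0, 0, 0, 0, 0, 0, 0, 0, 0, 0, 0, 0, 0, 0, 0, 0, 0, 0, 0, 0, 0, 0, 0, 0, 0, 0, 0, 0, 0, 0, 0, 0, 0, 0, 0, 0, 0, 0, 0, 0, 0, 0, 0, 0, 0, 0, 0]

```text
clock: 3.9
tool_pos: [0.4493, -0.0509, 0.0704]
orientation: [180.0, -0.0, -90.0]
force: [0.1, -0.0, 0.1]
opening: 0.0004
gripper_force: 0.0
```

```bash
python3 -c "
from h import *
p,d,m=snap('side');q,_,_=snap('wrist')
a=cv2.resize(p[180:340,150:350],None,fx=3,fy=3); b=q
cv2.imwrite('pics/s2.png',a[:,:,::-1]); print(ctrl.get_obs())
cv2.imwrite('pics/w2.png',b[:,:,::-1])
"
```

```text
{'clock': 4.0, 'joint_pos': array([ 1.86354884e+01,  7.25037415e+00, -3.67411257e+01,  1.07404788e-03,
       -4.60096595e+01, -1.86352706e+01]), 'qvel': array([-0.03550325, -0.01070236, -0.07173414,  0.05547805, -0.07373272,
        0.00866089]), 'tau': array([-2.18374465e-03, -3.28261614e+01,  2.24327391e+01,  5.35636246e+00,
        9.36824188e-03, -2.57948500e-05]), 'tool_pos': array([ 0.4492766 , -0.05090994,  0.07045713]), 'orientation': array([ 1.79999148e+02, -1.10265172e-03, -8.99990363e+01]), 'force': array([0.60765076, 0.17843236, 0.32386972]), 'moment': array([ 0.07024358, -0.03053248,  0.01338057]), 'gripper_force': 0.0, 'opening': 0.00038111664195361356}
```

View pics/s2.png

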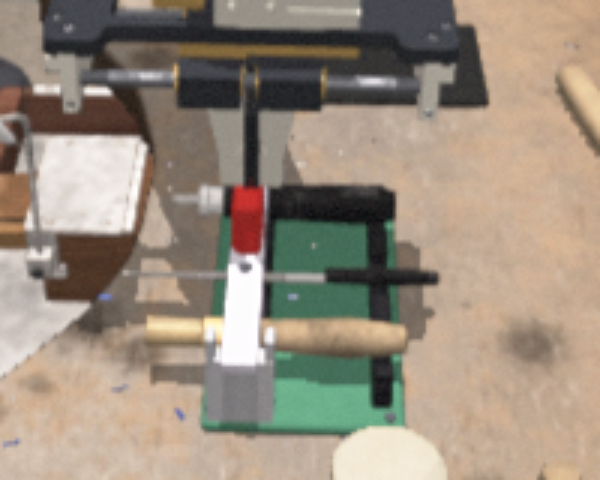

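View pics/w2.png

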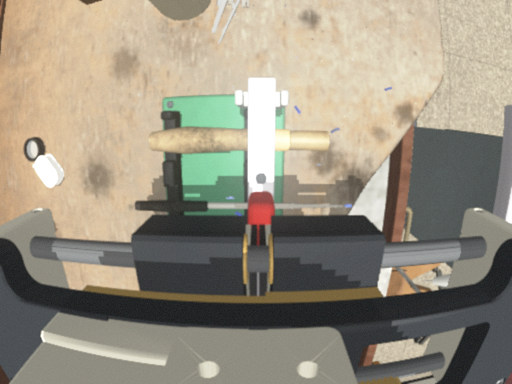

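The fingers closed just above the grip (side crop: tip ends at (250,185), covering the far half of the red top), so the real tip height differs from what I assumed. I'll measure it.

```bash
python3 -c "
from h import *
p,d,m=snap('side');P=cloud(d,m)
for v in range(200,262,3): print(v,[ (P[v,u].round(3).tolist(),p[v,u].tolist()) for u in (231,233,235)])
p,d,m=snap('top');P=cloud(d,m)
print(P[185:196,331].round(3).tolist())
o=ctrl.get_obs(); print(o['tool_pos'])
"
```

```text
200 [([0.446, -0.047, 0.167], [59, 54, 55]), ([0.44, 0.191, 0.008], [51, 52, 53]), ([0.445, 0.192, 0.007], [57, 56, 57])]
203 [([0.446, -0.047, 0.162], [127, 111, 88]), ([0.441, 0.177, 0.009], [41, 43, 42]), ([0.453, -0.079, 0.183], [95, 81, 59])]
206 [([0.448, -0.082, 0.18], [103, 95, 89]), ([0.45, -0.083, 0.181], [95, 97, 99]), ([0.453, -0.083, 0.181], [158, 134, 97])]
209 [([0.448, -0.082, 0.175], [79, 71, 66]), ([0.45, -0.082, 0.175], [55, 57, 59]), ([0.453, -0.086, 0.178], [110, 92, 62])]
212 [([0.446, -0.045, 0.144], [91, 87, 82]), ([0.449, -0.047, 0.145], [42, 41, 42]), ([0.452, -0.044, 0.143], [66, 57, 47])]
215 [([0.446, -0.053, 0.144], [85, 79, 77]), ([0.449, -0.053, 0.143], [41, 39, 41]), ([0.452, -0.054, 0.144], [43, 43, 46])]
218 [([0.447, -0.061, 0.144], [86, 83, 77]), ([0.45, -0.06, 0.143], [36, 37, 35]), ([0.453, -0.06, 0.143], [50, 48, 52])]
221 [([0.447, -0.061, 0.139], [79, 76, 70]), ([0.45, -0.062, 0.139], [30, 30, 28]), ([0.453, -0.061, 0.139], [48, 47, 44])]
224 [([0.447, -0.061, 0.133], [85, 81, 78]), ([0.45, -0.059, 0.131], [25, 26, 29]), ([0.453, -0.061, 0.13
[... 1105 characters left out ...]
, -0.07, 0.088], [148, 39, 39])]
254 [([0.447, -0.071, 0.082], [143, 32, 34]), ([0.45, -0.072, 0.083], [144, 39, 35]), ([0.453, -0.07, 0.082], [139, 30, 29])]
257 [([0.447, -0.072, 0.077], [142, 35, 34]), ([0.45, -0.071, 0.076], [152, 38, 33]), ([0.454, -0.071, 0.077], [144, 36, 33])]
260 [([0.447, -0.072, 0.071], [143, 35, 34]), ([0.45, -0.07, 0.069], [155, 38, 35]), ([0.454, -0.071, 0.07], [144, 38, 33])]
[[0.406, 0.038, 0.517], [0.405, 0.038, 0.517], [0.404, 0.038, 0.518], [0.403, 0.038, 0.517], [0.402, 0.037, 0.514], [0.401, 0.037, 0.514], [0.4, 0.037, 0.515], [0.399, 0.038, 0.515], [0.398, 0.037, 0.514], [0.397, 0.037, 0.513], [0.396, 0.037, 0.514]]
[ 0.44928452 -0.05090086  0.07046666]
```

Side depth gives the fingertip end at z ≈ 0.097 where the reported TCP implies 0.062. The real tips are therefore about 28 mm behind the reported TCP, and x and y agree. I open, descend 3.2 cm further, and watch the force.

move_arm:
  moves: [6, 0, 0, 0, 0, 0, 0, 6, 0, 0, 0, 0, 0, 0, 6, 0, 0, 0, 0, 0, 0, 6, 0, 0, 0, 0, 0, 0, 6, 0, 0, 0, 0, 0, 0, 6, 0, 0, 0, 0, 0, 0, 6, 0, 0, 0, 0, 0, 0, 6, 0, 0, 0, 0, 0, 0]

```text
clock: 4.9
tool_pos: [0.4493, -0.0509, 0.0705]
orientation: [-180.0, 0.0, -90.0]
force: [-0.1, 0.5, 0.1]
opening: 0.0573
gripper_force: 0.0
```

move_arm:
  moves: [6, 0, 0, 0.8, 0, 0, 0, 6, 0, 0, 0.8, 0, 0, 0, 6, 0, 0, 0.8, 0, 0, 0, 6, 0, 0, 0.8, 0, 0, 0, 6, 0, 0, 0, 0, 0, 0]

```text
clock: 5.4
tool_pos: [0.4482, -0.0512, 0.037]
orientation: [179.9, -0.0, -90.0]
force: [0.4, 0.0, 0.3]
opening: 0.06
gripper_force: 0.0
```

```bash
python3 -c "
from h import *
p,d,m=snap('side','s3f.png');P=cloud(d,m)
a=cv2.resize(p[170:330,160:310],None,fx=3,fy=3);cv2.imwrite('pics/s3.png',a[:,:,::-1])
"
```

```text
(no output)
```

View pics/s3.png

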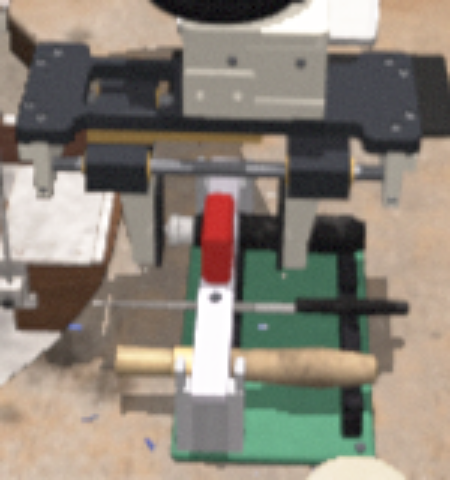

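The fingers now straddle the red grip (tips at crop (145,268) and (290,275), grip at (217,238)). I close.

move_arm:
  moves: [0, 0, 0, 0, 0, 0, 0, 0, 0, 0, 0, 0, 0, 0, 0, 0, 0, 0, 0, 0, 0, 0, 0, 0, 0, 0, 0, 0, 0, 0, 0, 0, 0, 0, 0, 0, 0, 0, 0, 0, 0, 0, 0, 0, 0, 0, 0, 0, 0, 0, 0, 0, 0, 0, 0, 0]

```text
clock: 6.25
tool_pos: [0.4491, -0.051, 0.0385]
orientation: [180.0, -0.0, -90.0]
force: [-0.8, 0.0, 1.9]
opening: 0.0157
gripper_force: 30.0
```

move_arm:
  moves: [0, 0, 0, -1, 0, 0, 0, 0, 0, 0, -2, 0, 0, 0, 0, 0, 0, -2, 0, 0, 0, 0, 0, 0, -2, 0, 0, 0, 0, 0, 0, -2, 0, 0, 0, 0, 0, 0, 0, 0, 0, 0]

```text
clock: 6.85
tool_pos: [0.4511, -0.0506, 0.1315]
orientation: [-179.7, 0.1, -90.0]
force: [0.3, -0.8, -2.0]
opening: 0.0157
gripper_force: 30.0
```

```bash
python3 -c "
from h import *
plan([.503,.1975,.10],0,2.5)"
```

```text
11 rows
[-2.26, -0.47, 0.29] -0.143
[-2.16, -0.79, 0.29] -0.143
[-2.03, -1.09, 0.29] -0.143
[-1.86, -1.37, 0.29] -0.143
[-1.64, -1.62, 0.29] -0.143
[-1.4, -1.83, 0.29] -0.143
[-1.12, -2.01, 0.29] -0.143
[-0.82, -2.15, 0.29] -0.143
[-0.51, -2.25, 0.29] -0.143
[-0.18, -2.3, 0.29] -0.143
[0.15, -2.3, 0.29] -0.143
```

move_arm:
  moves: [0, -2.3, -0.5, 0.2, 0, 0, -0.143, 0, -2.2, -0.8, 0.3, 0, 0, -0.143, 0, -2.0, -1.1, 0.3, 0, 0, -0.143, 0, -1.9, -1.4, 0.3, 0, 0, -0.143, 0, -1.6, -1.6, 0.3, 0, 0, -0.143, 0, -1.4, -1.8, 0.3, 0, 0, -0.143, 0, -1.1, -2.0, 0.3, 0, 0, -0.143, 0, -0.8, -2.1, 0.3, 0, 0, -0.143]

```text
clock: 7.65
tool_pos: [0.487, 0.13, 0.1048]
orientation: [180.0, 0.0, -24.1]
force: [-0.2, -0.4, -2.1]
opening: 0.0158
gripper_force: 30.0
```

move_arm:
  moves: [0, -0.5, -2.2, 0.3, 0, 0, -0.143, 0, -0.2, -2.3, 0.3, 0, 0, -0.143, 0, 0.2, -2.3, 0.3, 0, 0, -0.143, 0, 0, 0, 0, 0, 0, 0, 0, 0, 0, 0, 0, 0, 0]

```text
clock: 8.15
tool_pos: [0.5009, 0.1964, 0.0956]
orientation: [179.9, 0.1, 0.1]
force: [-1.0, 0.7, -2.0]
opening: 0.0157
gripper_force: 30.0
```

```bash
python3 -c "
from h import *
plan([.503,.1975,-.0035],0,2)
p,d,m=snap('side');P=cloud(d,m)
H=cv2.cvtColor(p,cv2.COLOR_RGB2HSV).astype(int);h,s,v=H[...,0],H[...,1],H[...,2];Z=P[...,2]
M=((h<8)|(h>172))&(s>150)&(v>70)&(Z>.05)&(d>0); M[:,:150]=0; X=P[M]; X=X[(abs(X[:,0]-.5)<.1)]
print('red',len(X),np.percentile(X,[2,50,98],axis=0).round(3).tolist())
M=(s<60)&(v>120)&(Z>.07)&(Z<.14)&(d>0)&(P[...,1]<.21)&(P[...,1]>.15); X=P[M]; print('bar',len(X),np.percentile(X,[2,50,98],axis=0).round(3).tolist())
cv2.imwrite('pics/s4.png',cv2.resize(p[110:290,150:350],None,fx=3,fy=3)[:,:,::-1])
"
```

```text
5 rows
[0.04, -0.02, 1.98] 0.0
[0.04, -0.02, 1.98] 0.0
[0.04, -0.02, 1.98] 0.0
[0.04, -0.02, 1.98] 0.0
[0.04, -0.02, 1.98] 0.0
red 165 [[0.485, -0.271, 0.092], [0.522, 0.187, 0.129], [0.6, 0.192, 0.145]]
bar 762 [[0.412, 0.163, 0.084], [0.51, 0.188, 0.117], [0.932, 0.204, 0.137]]
```

View pics/s4.png

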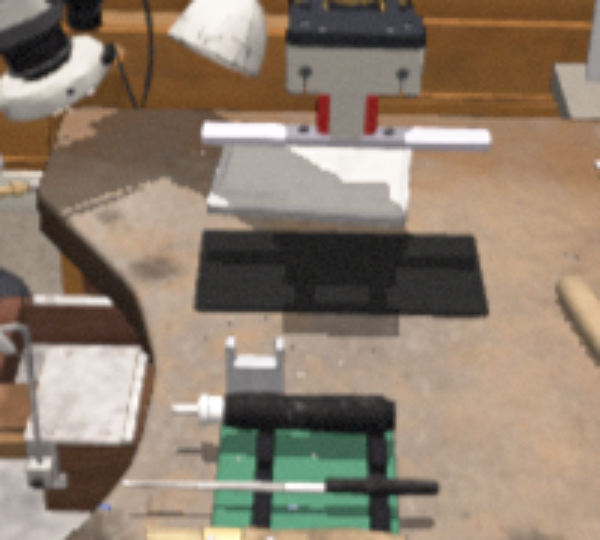

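The bar hangs level over the mat (bar crop x 202–490, mat 195–487), and the brush and other tools are undisturbed. I lower it.

move_arm:
  moves: [0, 0.1, -0.1, 2, 0, 0, 0, 0, 0.1, 0, 2, 0, 0, 0, 0, 0, 0, 2, 0, 0, 0, 0, 0, 0, 2, 0, 0, 0, 0, 0, 0, 1, 0, 0, 0, 0, 0, 0, 0.5, 0, 0, 0, 0, 0, 0, 0.3, 0, 0, 0, 0, 0, 0, 0, 0, 0, 0]

```text
clock: 9.0
tool_pos: [0.5039, 0.1975, -0.0012]
orientation: [-180.0, -0.0, 0.1]
force: [0.5, 0.5, -1.6]
opening: 0.0163
gripper_force: 30.0
```

move_arm:
  moves: [0, 0, 0, 0.2, 0, 0, 0, 0, 0, 0, 0.2, 0, 0, 0, 0, 0, 0, 0, 0, 0, 0, 0, 0, 0, 0, 0, 0, 0]

```text
clock: 9.4
tool_pos: [0.5037, 0.1975, -0.0054]
orientation: [-180.0, -0.0, 0.1]
force: [0.2, 1.0, -2.1]
opening: 0.0156
gripper_force: 30.0
```

Still no contact, so I go down in small steps.

move_arm:
  moves: [0, 0, 0, 0.1, 0, 0, 0, 0, 0, 0, 0.1, 0, 0, 0, 0, 0, 0, 0, 0, 0, 0]

```text
clock: 9.7
tool_pos: [0.5038, 0.1975, -0.0056]
orientation: [-180.0, -0.0, 0.2]
force: [-6.7, -1.7, 19.5]
opening: 0.0157
gripper_force: 30.0
```

move_arm:
  moves: [0, 0, 0, -0.1, 0, 0, 0, 6, 0, 0, 0, 0, 0, 0, 6, 0, 0, 0, 0, 0, 0, 6, 0, 0, 0, 0, 0, 0, 6, 0, 0, 0, 0, 0, 0, 6, 0, 0, 0, 0, 0, 0, 6, 0, 0, 0, 0, 0, 0, 6, 0, 0, 0, 0, 0, 0]

```text
clock: 10.5
tool_pos: [0.5036, 0.1974, -0.0066]
orientation: [180.0, 0.0, 0.1]
force: [0.2, -0.1, -0.6]
opening: 0.0595
gripper_force: 0.0
```

move_arm:
  moves: [6, 0, 0, -2, 0, 0, 0, 6, 0, 0, -3, 0, 0, 0, 6, 0, 0, -4, 0, 0, 0, 6, 0, 0, -4, 0, 0, 0, 4, 0, 0, 0, 0, 0, 0]

```text
clock: 11.0
tool_pos: [0.5068, 0.1994, 0.1293]
orientation: [-179.7, -0.5, 0.2]
force: [0.5, 0.8, 0.5]
opening: 0.0562
gripper_force: 0.0
```

```bash
python3 -c "
from h import *
plan([.489,-.1035,.12],0,4.5)
p,d,m=snap('side','s5.png');P=cloud(d,m)
H=cv2.cvtColor(p,cv2.COLOR_RGB2HSV).astype(int);h,s,v=H[...,0],H[...,1],H[...,2];X,Y,Z=[P[...,i] for i in range(3)]
reg=(abs(X-.5)<.13)&(abs(Y-.2)<.06)&(d>0)
for n,M in(('red',reg&((h<8)|(h>172))&(s>150)&(v>70)),('bar',reg&(s<60)&(v>140)&(Z<.03)&(Z>.005))):
  q=P[M]; print(n,len(q),np.percentile(q,[2,50,98],axis=0).round(3).tolist(),'slope',np.polyfit(q[:,0],q[:,1],1)[0])
M=(h>8)&(h<25)&(s>80)&(v>80)&(Z>.033)&(Z<.06)&(abs(X-.48)<.08)&(abs(Y+.1)<.03);q=P[M];print('wood',len(q),np.percentile(q,[2,50,98],axis=0).round(3).tolist())
"
```

```text
7 rows
[-0.27, 4.33, 0.13] 0.0
[-0.27, 4.33, 0.13] 0.0
[-0.26, 4.33, 0.13] 0.0
[-0.26, 4.33, 0.13] 0.0
[-0.26, 4.33, 0.13] 0.0
[-0.26, 4.33, 0.13] 0.0
[-0.26, 4.33, 0.13] 0.0
red 284 [[0.486, 0.187, 0.02], [0.506, 0.19, 0.037], [0.525, 0.198, 0.051]] slope 0.027001026777140266
bar 481 [[0.414, 0.186, 0.01], [0.491, 0.192, 0.016], [0.597, 0.207, 0.018]] slope -0.0014048289827459555
wood 474 [[0.402, -0.114, 0.035], [0.473, -0.11, 0.042], [0.529, -0.102, 0.047]]
```

Bar lies flat and centred on the mat (x ≈ 0.505, y ≈ 0.197). Next, above the brush.

move_arm:
  moves: [4, -0.3, 4.3, 0.1, 0, 0, 0, 4, -0.3, 4.3, 0.1, 0, 0, 0, 4, -0.3, 4.3, 0.1, 0, 0, 0, 4, -0.2, 4.3, 0.1, 0, 0, 0, 4, -0.2, 4.3, 0.1, 0, 0, 0, 4, -0.2, 4.3, 0.1, 0, 0, 0, 4, -0.2, 4.4, 0.1, 0, 0, 0, 4, 0, 0, 0, 0, 0, 0]

```text
clock: 11.85
tool_pos: [0.4854, -0.1085, 0.115]
orientation: [180.0, 0.2, -0.1]
force: [-0.3, 0.2, -0.3]
opening: 0.0399
gripper_force: 0.0
```

move_arm:
  moves: [4, 0, 0, 0, 0, 0, 0, 4, 0, 0, 0, 0, 0, 0]

```text
clock: 12.05
tool_pos: [0.487, -0.1043, 0.1158]
orientation: [-180.0, 0.1, 0.1]
force: [0.1, 0.3, -0.7]
opening: 0.0402
gripper_force: 0.0
```

```bash
python3 -c "
from h import *
p,d,m=snap('wrist','w6.png');o=ctrl.get_obs();print(o['tool_pos'],o['orientation'],o['opening'])
f=192/np.tan(np.radians(m['vertical_fov'])/2);T=m['cam_to_world']
def ray(u,v,z):
  a=np.array([u-m['cx'],v-m['cy']]);r=np.hypot(*a);th=r/f;k=np.r_[a/r*np.sin(th),np.cos(th)]; k=T[:3,:3]@k; c=T[:3,3]; return c+k*(z-c[2])/k[2]
H=cv2.cvtColor(p,cv2.COLOR_RGB2HSV).astype(int);h,s,v=H[...,0],H[...,1],H[...,2]
W=np.array([[ray(u,vv,.0345)[:2] for u in range(512)] for vv in range(384)])
M=(h>8)&(h<26)&(s>70)&(v>90)&(abs(W[...,1]+.1035)<.025)&(abs(W[...,0]-.49)<.07)
q=W[M];print(len(q),np.percentile(q,[1,50,99],axis=0).round(4).tolist())
for x in(.46,.47,.48,.49,.5,.51,.52):
  r=q[abs(q[:,0]-x)<.003]; print(x,len(r), r[:,1].min().round(4) if len(r) else 0,r[:,1].max().round(4) if len(r) else 0)
"
```

```text
[ 0.48716735 -0.10389742  0.11603185] [1.79999903e+02 3.85982564e-02 1.74485996e-01] 0.04010944444242173
1296 [[0.4365, -0.1118], [0.4903, -0.1037], [0.5316, -0.096]]
0.46 87 -0.1113 -0.0962
0.47 93 -0.1112 -0.0962
0.48 61 -0.1111 -0.0963
0.49 71 -0.1119 -0.0964
0.5 106 -0.1127 -0.0955
0.51 125 -0.1127 -0.0955
0.52 92 -0.1117 -0.0965
```

View pics/w6.png

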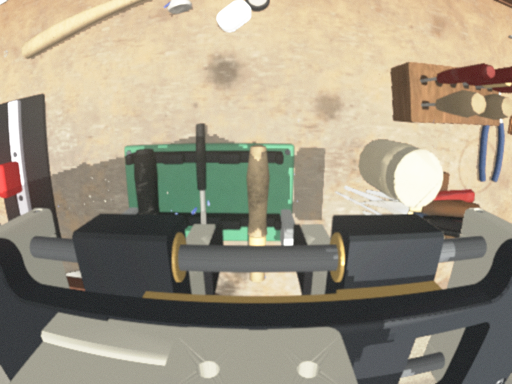

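The wrist view shows the brush handle at (258,190) centred between the fingers, with the file at (202,160). The jar at (415,175) could come close to the gripper body, so I check its edge first.

```bash
python3 -c "
from h import *
for n in('top','side'):
  z=np.load(n+'0.npz');A=z['P'][z['d']>0];A=A[(A[:,2]>.05)&(A[:,0]>.45)&(A[:,0]<.6)&(A[:,1]<-.16)&(A[:,1]>-.27)]
  for x in np.arange(.46,.6,.01):
    q=A[abs(A[:,0]-x)<.005]
    if len(q)>2: print(n,round(x,2),len(q),q[:,1].max().round(3),q[:,2].max().round(3))
"
```

```text
top 0.49 42 -0.221 0.092
top 0.5 130 -0.212 0.092
top 0.51 129 -0.209 0.093
top 0.52 140 -0.209 0.093
top 0.53 100 -0.212 0.093
top 0.54 33 -0.219 0.091
top 0.57 48 -0.254 0.124
top 0.58 84 -0.253 0.129
top 0.59 11 -0.254 0.124
side 0.46 4 -0.268 0.053
side 0.49 168 -0.22 0.092
side 0.5 388 -0.212 0.092
side 0.51 421 -0.212 0.093
side 0.52 403 -0.211 0.093
side 0.53 330 -0.214 0.092
side 0.54 77 -0.226 0.093
side 0.57 178 -0.257 0.127
side 0.58 129 -0.254 0.128
side 0.59 20 -0.261 0.125
```

9 mm of clearance is enough for a straight descent.

move_arm:
  moves: [4, 0, 0, 2, 0, 0, 0, 4, 0, 0, 2, 0, 0, 0, 4, 0, 0, 2, 0, 0, 0, 4, 0, 0, 2, 0, 0, 0, 4, 0, 0, 2, 0, 0, 0, 4, 0, 0, 1, 0, 0, 0, 4, 0, 0, 0.5, 0, 0, 0, 4, 0, 0, 0, 0, 0, 0]

```text
clock: 12.9
tool_pos: [0.4873, -0.1041, 0.0012]
orientation: [180.0, 0.0, 0.2]
force: [0.3, 0.3, -0.2]
opening: 0.0401
gripper_force: 0.0
```

move_arm:
  moves: [4, 0, 0, 0.4, 0, 0, 0, 0, 0, 0, 0, 0, 0, 0, 0, 0, 0, 0, 0, 0, 0, 0, 0, 0, 0, 0, 0, 0, 0, 0, 0, 0, 0, 0, 0, 0, 0, 0, 0, 0, 0, 0, 0, 0, 0, 0, 0, 0, 0]

```text
clock: 13.6
tool_pos: [0.4875, -0.1046, -0.0022]
orientation: [180.0, -0.0, 0.1]
force: [-1.0, 0.7, 4.9]
opening: 0.0178
gripper_force: 30.0
```

move_arm:
  moves: [0, 0, 0, -1, 0, 0, 0, 0, 0, 0, -2, 0, 0, 0, 0, 0, 0, -3, 0, 0, 0, 0, 0, 0, -3, 0, 0, 0, 0, 0, 0, -3, 0, 0, 0, 0, 0, 0, 0, 0, 0, 0]

```text
clock: 14.2
tool_pos: [0.49, -0.1045, 0.1221]
orientation: [-180.0, -0.4, 0.2]
force: [0.6, -0.0, -0.4]
opening: 0.0178
gripper_force: 30.0
```

```bash
python3 -c "
from h import *
plan([.4845,.3085,.117],-90,3.5)
p,d,m=snap('side','s7f.png')
cv2.imwrite('pics/s7.png',cv2.resize(p[110:330,150:350],None,fx=2.6,fy=2.6)[:,:,::-1])
"
```

```text
12 rows
[-0.04, -3.44, 0.04] 0.131
[-0.49, -3.41, 0.04] 0.131
[-0.93, -3.32, 0.04] 0.131
[-1.35, -3.17, 0.04] 0.131
[-1.75, -2.96, 0.04] 0.131
[-2.13, -2.71, 0.04] 0.131
[-2.46, -2.41, 0.04] 0.131
[-2.76, -2.06, 0.04] 0.131
[-3.0, -1.68, 0.04] 0.131
[-3.2, -1.28, 0.04] 0.131
[-3.34, -0.85, 0.04] 0.131
[-3.42, -0.4, 0.04] 0.131
```

View pics/s7.png

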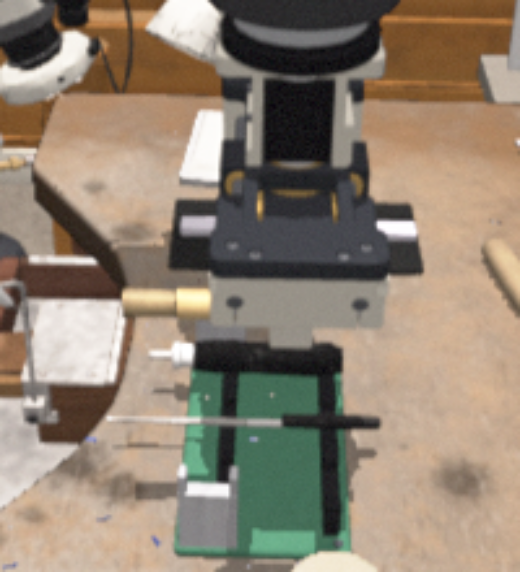

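Brush is out and level, bristles at crop (165,300); the handpiece and file are still in their slots. I move over the card.

move_arm:
  moves: [0, 0, -3.4, 0, 0, 0, 0.131, 0, -0.5, -3.4, 0, 0, 0, 0.131, 0, -0.9, -3.3, 0, 0, 0, 0.131, 0, -1.4, -3.2, 0, 0, 0, 0.131, 0, -1.8, -3.0, 0, 0, 0, 0.131, 0, -2.1, -2.7, 0, 0, 0, 0.131, 0, -2.5, -2.4, 0, 0, 0, 0.131, 0, -2.8, -2.1, 0, 0, 0, 0.131]

```text
clock: 15.05
tool_pos: [0.4825, 0.1727, 0.1166]
orientation: [179.9, -0.0, -60.2]
force: [0.3, 0.6, -0.1]
opening: 0.0177
gripper_force: 30.0
```

move_arm:
  moves: [0, -3.0, -1.7, 0, 0, 0, 0.131, 0, -3.2, -1.3, 0, 0, 0, 0.131, 0, -3.3, -0.8, 0, 0, 0, 0.131, 0, -3.4, -0.4, 0, 0, 0, 0.131, 0, 0, 0, 0, 0, 0, 0, 0, 0, 0, 0, 0, 0, 0]

```text
clock: 15.65
tool_pos: [0.4806, 0.3089, 0.1161]
orientation: [179.9, -0.1, -89.8]
force: [-0.3, -0.6, -0.8]
opening: 0.0176
gripper_force: 30.0
```

```bash
python3 -c "
from h import *
plan([.4845,.3085,-.015],-90,2)
p,d,m=snap('side');P=cloud(d,m)
H=cv2.cvtColor(p,cv2.COLOR_RGB2HSV).astype(int);h,s,v=H[...,0],H[...,1],H[...,2]
M=(h>8)&(h<28)&(s>70)&(v>80)&(P[...,2]>.09)&(P[...,2]<.19)&(abs(P[...,0]-.485)<.03)&(P[...,1]>.22)&(P[...,1]<.42);q=P[M];print(len(q),np.percentile(q,[2,50,98],axis=0).round(3).tolist())
print(ctrl.get_obs()['orientation'])
"
```

```text
7 rows
[0.01, -0.06, 1.87] 0.0
[0.01, -0.06, 1.87] 0.0
[0.01, -0.06, 1.87] 0.0
[0.01, -0.06, 1.87] 0.0
[0.01, -0.06, 1.87] 0.0
[0.01, -0.06, 1.87] 0.0
[0.01, -0.06, 1.87] 0.0
210 [[0.474, 0.264, 0.151], [0.482, 0.302, 0.162], [0.49, 0.389, 0.165]]
[ 1.79900942e+02 -9.54462966e-02 -8.98558105e+01]
```

move_arm:
  moves: [0, 0, -0.2, 2, 0, 0, 0, 0, 0, -0.2, 2, 0, 0, 0, 0, 0, 0, 2, 0, 0, 0, 0, 0, 0, 2, 0, 0, 0, 0, 0, 0, 2, 0, 0, 0, 0, 0, 0, 2, 0, 0, 0, 0, 0, 0, 0.9, 0, 0, 0, 0, 0, 0, 0, 0, 0, 0]

```text
clock: 16.5
tool_pos: [0.4849, 0.3072, -0.0127]
orientation: [179.9, -0.1, -90.0]
force: [0.1, -0.1, -0.5]
opening: 0.0175
gripper_force: 30.0
```

move_arm:
  moves: [0, 0, 0, 0.2, 0, 0, 0, 0, 0, 0, 0, 0, 0, 0]

```text
clock: 16.7
tool_pos: [0.486, 0.3092, -0.0127]
orientation: [-179.9, 0.1, -89.9]
force: [0.6, 0.3, -0.0]
opening: 0.0175
gripper_force: 30.0
```

move_arm:
  moves: [0, 0, 0, 0.1, 0, 0, 0, 0, 0, 0, 0, 0, 0, 0]

```text
clock: 16.9
tool_pos: [0.4857, 0.3091, -0.014]
orientation: [-180.0, 0.0, -89.9]
force: [-0.1, 0.0, -0.3]
opening: 0.0176
gripper_force: 30.0
```

move_arm:
  moves: [0, 0, 0, 0.2, 0, 0, 0, 0, 0, 0, 0, 0, 0, 0]

```text
clock: 17.1
tool_pos: [0.4857, 0.3092, -0.0162]
orientation: [-180.0, 0.0, -89.9]
force: [-0.7, 0.7, 1.4]
opening: 0.0179
gripper_force: 31.2
```

move_arm:
  moves: [0, 0, 0, 0.1, 0, 0, 0, 0, 0, 0, 0, 0, 0, 0]

```text
clock: 17.3
tool_pos: [0.4858, 0.3092, -0.0163]
orientation: [-180.0, 0.0, -89.9]
force: [-3.8, -1.2, 12.2]
opening: 0.0176
gripper_force: 36.4
```

Contact with the card. I release and lift.

move_arm:
  moves: [4.5, 0, 0, 0, 0, 0, 0, 4.5, 0, 0, 0, 0, 0, 0, 4.5, 0, 0, 0, 0, 0, 0, 4.5, 0, 0, 0, 0, 0, 0, 4.5, 0, 0, 0, 0, 0, 0, 4.5, 0, 0, 0, 0, 0, 0, 4.5, 0, 0, 0, 0, 0, 0, 4.5, 0, 0, 0, 0, 0, 0]

```text
clock: 18.1
tool_pos: [0.4875, 0.3103, -0.0162]
orientation: [-179.8, 0.1, -89.9]
force: [3.1, -0.3, 5.7]
opening: 0.0447
gripper_force: 2.7
```

move_arm:
  moves: [4.5, 0, 0, -1, 0, 0, 0, 4.5, 0, 0, -2, 0, 0, 0, 4.5, 0, 0, -4, 0, 0, 0, 4.5, 0, 0, -4, 0, 0, 0, 4.5, 0, 0, -4, 0, 0, 0, 4.5, 0, 0, -4, 0, 0, 0, 4.5, 0, 0, 0, 0, 0, 0, 4.5, 0, 0, 0, 0, 0, 0]

```text
clock: 18.9
tool_pos: [0.4854, 0.3092, 0.1739]
orientation: [-179.9, 0.1, -89.9]
force: [-0.8, 0.4, -0.5]
opening: 0.045
gripper_force: 0.0
```

```bash
python3 -c "
from h import *
p,d,m=snap('side');P=cloud(d,m);X,Y,Z=[P[...,i] for i in range(3)]
H=cv2.cvtColor(p,cv2.COLOR_RGB2HSV).astype(int);h,s,v=H[...,0],H[...,1],H[...,2]
def r(n,M):
  q=P[M&(d>0)];print(n,len(q),np.percentile(q,[2,50,98],axis=0).round(3).tolist() if len(q) else '')
r('brush',(s>60)&(v>60)&(h<30)&(Z>.014)&(Z<.06)&(abs(X-.485)<.06)&(abs(Y-.33)<.09))
r('bar red',((h<8)|(h>172))&(s>150)&(v>70)&(abs(X-.5)<.1)&(abs(Y-.2)<.06))
r('bar',(s<60)&(v>140)&(Z<.03)&(Z>.009)&(abs(X-.5)<.13)&(abs(Y-.2)<.03))
o=ctrl.get_obs();print(o['clock'],o['tool_pos'],o['opening'])
"
```

```text
brush 206 [[0.479, 0.264, 0.02], [0.488, 0.312, 0.029], [0.495, 0.396, 0.032]]
bar red 269 [[0.487, 0.187, 0.022], [0.506, 0.19, 0.038], [0.525, 0.197, 0.051]]
bar 520 [[0.415, 0.187, 0.011], [0.498, 0.192, 0.016], [0.596, 0.206, 0.018]]
18.95 [0.48495833 0.30862189 0.17256881] 0.044792090616977
```

```bash
python3 -c "
from plant import ctrl
print(ctrl.close_job())"
```

```text
the job is handed in; nothing more can be done
None
```

The job is handed in at about 19 s of the 48 s allowed: the bar lies flat, grip up, along the middle of the mat, the brush lies level on the middle of the card, and both are released; the handpiece and file were still in their slots when last seen, and no verdict came back.

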